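Seat the porcelain panel in the corner stop

TASK

Push the large rectangular porcelain panel along the desk with the fingertips until it sits squarely in the inside corner of the L-shaped wooden stop: one long side flush against the long batten and one short side flush against the short batten. Only slide it, never lift it or pick it up, and leave the cup, the jar and the small tile where they stand. Finish with the hand clear.

Things in the scene. Friction and masses are not known exactly. Their poses are not given: they have to be found in the camera images.
- panel: Large flat white porcelain panel with a thin gilt line on its top, loose: 110 mm (its x) by 150 mm (its y) by 14 mm thick, 0.4 to 0.65 kg, needs some 2 to 5 N to slide. Origin at the centre of its underside, z up. Half a turn makes no difference; it starts within 20 degrees of square with the stop, in front of both battens (+x and -y side of the stop's frame).
- corner_stop: Fixed L-shaped stop of two pale wooden battens, 24 mm wide, 18 mm high. Origin on the desk at the inside corner, z up. Long batten: inner face is the plane x = 0, facing +x, from y = 0 to -280 mm. Short batten: inner face is the plane y = 0, facing -y, from x = 0 to 130 mm.
- seat (a point): Point on the desk, in the stop's corner, where the panel's origin lies when it is seated: x = 55 mm, y = -75 mm in the stop's frame; the panel's axes are then parallel to the stop's. No visible mark.
- cup: Bystander: white porcelain cup without handle, 68 mm across the rim, 60 mm high, loose. Origin at the centre of its underside.
- small_tile: Bystander: small square white tile, 60 x 60 x 14 mm, with a gilt line, loose. Origin at the centre of its underside.
- paint_jar: Bystander: small glass jar with a white cap, 52 mm across, 55 mm high, loose. Origin at the centre of its underside.
Things that resemble listed ones, but are neither listed nor needed, are in the scene too. Of the things that look like the panel, take the one that is farthest from the robot's base at the start.

How it is judged (in metres and radians):
At the end, for the whole second after the job is handed in: The panel lies flat and at rest in the corner: centre within 4 mm of its seated place against each batten, square with the stop to within 0.03 rad (1.7 degrees) (x of panel in the frame of corner_stop between 0.051 and 0.059 m and y of panel in the frame of corner_stop between -0.079 and -0.071 m and angle between the x axis of panel and the x axis of corner_stop, either way round below 0.03 rad and height (world z) of panel below 0.003 m and angle between panel's own z axis and vertical below 0.03 rad and linear speed of panel below 0.01 m/s); the robot touches nothing.
It fails at once if the panel is lifted more than 6 mm off the desk or tipped (height (world z) of panel above 0.006 m or angle between panel's own z axis and vertical above 0.08 rad).
It fails at once if the cup is moved more than 15 mm (distance of cup from where it was at the start of the episode above 0.015 m).
It fails at once if the small tile is moved more than 15 mm (distance of small_tile from where it was at the start of the episode above 0.015 m).
It fails at once if the paint jar is moved more than 15 mm (distance of paint_jar from where it was at the start of the episode above 0.015 m).
It also fails if it takes over 67 s, if anything falls off the work surface, if the arm or the gripper's body presses on something with over 40 N, if the wrist force passes 120 N, or if a joint passes its speed limit or range.

ROBOT

A 6-joint arm with a two-finger parallel gripper is mounted at the origin on the work surface. World frame = base frame: x ahead of the robot, y to its left, z up, the work surface at z = 0. Lengths are in mm, angles in rad, forces in N, time in s.
With the tool pointing down it reaches from about 425 to 1125 mm from the base axis. Payload 14.9 kg.
Tool frame: the origin (TCP) lies midway between the tips of the shut fingers; the grasp point (between the pads) lies 19 mm behind it; z points along the fingers, y is the line along which they close (so a half turn about z gives the same grasp; the last joint's range is limited). The gripper opens to 91 mm and grips with 3 to 60 N. Pads are 32 mm wide; open, the fingers measure 118 mm over their backs; the gripper's body (76 mm by 178 mm) begins 60 mm behind the grasp point.
Start: joints at [-1.202, 0.379, 1.734, -0, 1.028, -0.033], TCP at [273.75, -644.266, 191.232] pointing down, gripper open.
Joint ranges: [-2.77, 2.77], [-0.74, 2.19], [0, 2.66], [-1.06, 4.2], [0.31, 2.87], [-3.08, 3.08]. Speed limits (rad/s): [1.89, 1.89, 2.39, 3.14, 3.14, 3.14].

INTERFACE

Orientations are given as a unit quaternion [x, y, z, w].
In Python, from cell import telemetry, viewer, bot gives the robot as it stands.
- The arm moves only by the shell command python3 -m crank 'ROWS' [OPENING]. ROWS is JSON, a list of rows, each a list of 2 entries, a list of its own where there are three numbers: the shift along the world's x, y, z in cm, then the turn about the world's z in rad. In form: [[[tx, ty, tz], yaw], ...]. A call has exactly 10 rows; each row shifts and turns the commanded pose from where the row before left it; what a row does not reach is not made up. A row lasts 1/8 s, in which the tool goes at most 62.5 mm and 10.7 degrees, less where a joint would pass 70% of its speed; a pose out of reach is approached as far as the arm can. A call is refused whole if a number of a shift passes 6.25 or a number of a turn 0.188, either way. A call with a gripper value outside its range is refused whole. OPENING is the finger opening in cm, from 0 to 9.12, set as the call begins (- or left out, the last holds). The fingers move at their own pace and stop on an object; the grip force is fixed at half the most. Time passes only in rows, so rows that do not move let the fingers close, or fill a call up. It gives the time, the measured TCP pose, the force, the opening and the grip force at its end, in the units of the state.
- telemetry.state(): the state, without advancing time (a new reading comes with each control period).
- viewer.read_camera(name): name is "scene" or "top" or "wrist"; returns a dict with "img" (384x512x3 uint8, red, green, blue), "K" (3x3 intrinsics, pixels), "R" (3x3) and "t" (3): a world point X has camera coordinates R X + t. Camera axes: x right, y down, z forward; pixel columns grow to the right and rows downward; lengths in mm; the calibration is good to about 2 mm. A picture is of the moment at which its call begins. There is no depth.
- bot.finish_job(): hands the job in; it is judged then, once.
The state is a dict: "t": time; "joint_positions": joint angles; "qd": joint speeds; "effort": joint torques, N m; "tcp_pos": TCP position; "tool_rot": TCP orientation; "contact_force": force on the tool from outside, world axes, zero at the start; "moment": the same for the moment, N m; "grip_width": finger opening in mm; "gripper_force": force on a finger pad.
Only numpy, scipy, OpenCV 4.12 (cv2) and the standard library are available. Lean on these libraries where they do the work, as an engineer would, in place of code of your own. Each camera call takes 0.05 s, during which the arm holds its last target. There are 200 camera calls.

## Working session

There is one attempt and no reset: what is moved stays moved. The work goes in short steps, Python scripts to look and compute and a shell command to move; the robot and the scene stay as the last step left them, time stands still between calls to the robot, and variables do not carry over. Pictures are saved under pics/ and viewed, at most 10 in all, crops included, and the job is handed in when it is done.

```bash
mkdir -p pics; cat > h.py <<'E'
import numpy as np,cv2
from cell import telemetry,viewer,bot
def grab(n,f):
    d=viewer.read_camera(n); np.savez('pics/'+f+'.npz',**{k:np.array(v) for k,v in d.items()})
    cv2.imwrite('pics/'+f+'.png',cv2.cvtColor(d['img'],cv2.COLOR_RGB2BGR)); return d
def ray(d,uv,z=0):
    K,R,t=[np.array(d[k],float) for k in('K','R','t')]
    c=-R.T@t; v=R.T@np.linalg.inv(K)@np.array([uv[0],uv[1],1.]); return c+v*(z-c[2])/v[2]
def proj(d,X):
    K,R,t=[np.array(d[k],float) for k in('K','R','t')]
    p=K@(R@np.array(X,float)+t); return p[:2]/p[2]
def load(f): return np.load('pics/'+f+'.npz')
E
python3 - <<'E'
from h import *
a=grab('top','t0');b=grab('scene','s0')
for d in(a,b): print(-np.array(d['R']).T@np.array(d['t']))
im=cv2.imread('pics/t0.png');cv2.imwrite('pics/t0b.png',cv2.resize(im,(800,600),interpolation=cv2.INTER_CUBIC))
E
```

```text
[349.28536794 -71.58155242 927.44198878]
[1071.16909476 -848.18591129  855.9983907 ]
```

View pics/t0b.png

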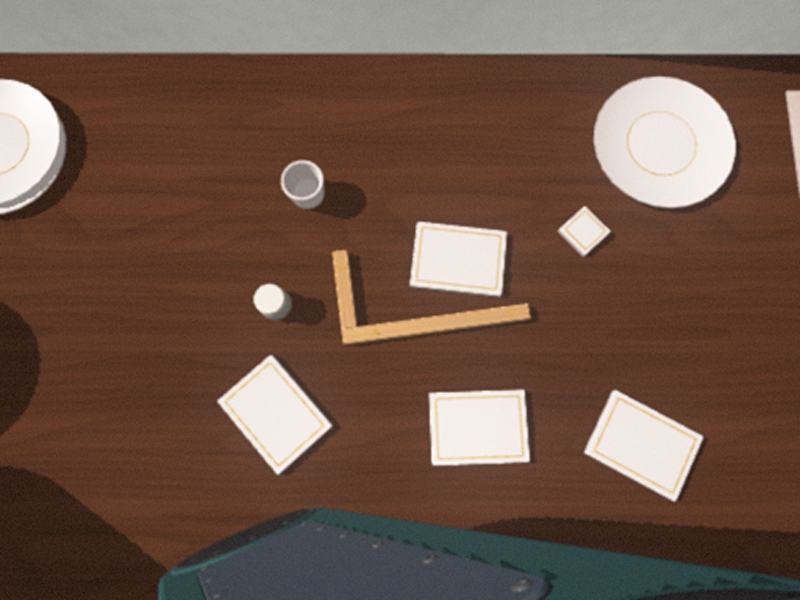

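View pics/s0.png

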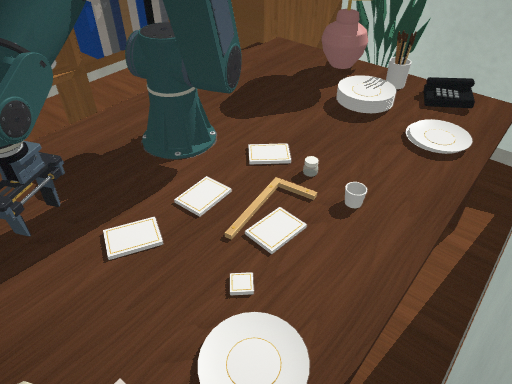

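The top view (enlarged 800×600) shows four look-alike panels: A (459,259) in front of the stop, B (275,413), C (480,427) and D (645,445). The stop's corner is near (355,325), the cup is at (303,185), the jar at (270,300) and the small tile at (584,231). A is the farthest from the base (base towards the bottom of the picture) and lies within the L. I'll check this in one crop.

```bash
python3 - <<'E'
from h import *
d=load('t0'); im=cv2.imread('pics/t0.png')
c=im[130:230,200:350]; cv2.imwrite('pics/c0.png',cv2.resize(c,None,fx=5.3333,fy=5.3333,interpolation=cv2.INTER_CUBIC))
for n,p in dict(A=(459,259),B=(275,413),C=(480,427),D=(645,445),tile=(584,231)).items():
    x=ray(d,np.array(p)/1.5625,14);print(n,x.round(),np.hypot(*x[:2]).round())
for n,p,z in(('cup',(303,180),60),('jar',(268,298),55)):print(n,ray(d,np.array(p)/1.5625,z).round())
E
```

```text
A [ 592. -167.   14.] 615.0
B [341. 126.  14.] 364.0
C [ 321. -195.   14.] 375.0
D [ 294. -451.   14.] 538.0
tile [ 640. -377.   14.] 743.0
cup [710.  87.  60.]
jar [517. 136.  55.]
```

View pics/c0.png

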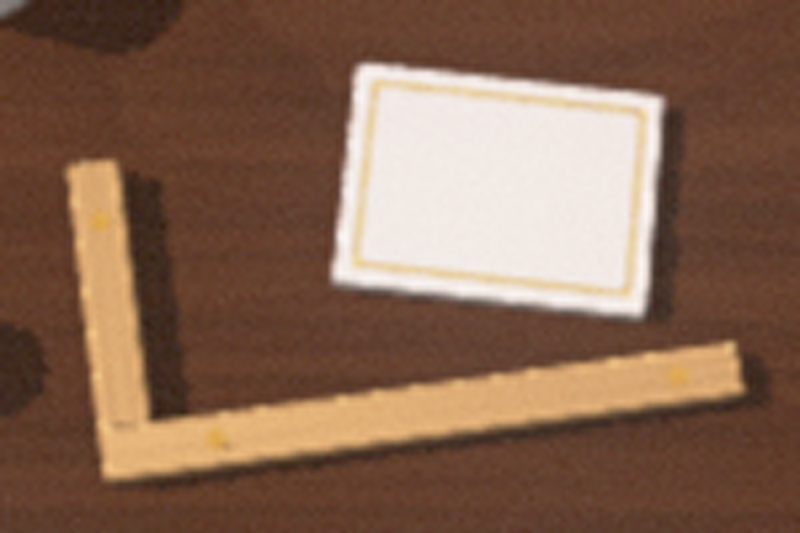

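The crop shows panel A: white with a gilt line, corners at about (357,63), (665,97), (645,315) and (333,283). The stop's inside corner is at about (150,420), with the long batten's tip at (737,342) and the short batten's tip at (118,160). The choice holds.

```bash
cat >> h.py <<'E'
from scipy.optimize import least_squares
def hull(d,pose,pts):
    th=pose[2];c,s=np.cos(th),np.sin(th)
    return np.array([proj(d,[pose[0]+c*p[0]-s*p[1],pose[1]+s*p[0]+c*p[1],p[2]]) for p in pts])
def mask_fit(d,sat_max,minv,pose0,roi):
    """panel pose: contour of white blob vs silhouette of the box"""
    hsv=cv2.cvtColor(np.array(d['img']),cv2.COLOR_RGB2HSV)
    m=((hsv[...,1]<sat_max)&(hsv[...,2]>minv)).astype(np.uint8)
    m=cv2.morphologyEx(m,cv2.MORPH_CLOSE,np.ones((5,5),np.uint8))
    n,l,st,ce=cv2.connectedComponentsWithStats(m)
    p=proj(d,[pose0[0],pose0[1],14]); lab=l[int(p[1]),int(p[0])]
    cn=max(cv2.findContours((l==lab).astype(np.uint8),cv2.RETR_EXTERNAL,cv2.CHAIN_APPROX_NONE)[0],key=len)[:,0].astype(float)
    box=[[x,y,z] for x in(-55,55) for y in(-75,75) for z in(0,14)]
    def res(q):
        h=cv2.convexHull(hull(d,q,box).astype(np.float32))
        return [cv2.pointPolygonTest(h,(float(a),float(b)),True)-.5 for a,b in cn]
    r=least_squares(res,pose0,x_scale=[1,1,.01],loss='soft_l1',diff_step=1e-3)
    return r.x,np.sqrt(np.mean(r.fun**2)),len(cn)
def instop(S,q):
    c,s=np.cos(S[2]),np.sin(S[2]);dx,dy=q[0]-S[0],q[1]-S[1]
    return np.array([c*dx+s*dy,-s*dx+c*dy,np.degrees(q[2]-S[2])])
E
python3 - <<'E'
from h import *
d=load('t0')
f=lambda p:(np.array(p)+.5)/5.3333+[200,130]-.5
obs=[f(p) for p in[(150,420),(737,342),(118,160),(103,480),(745,395),(68,168)]]
pts=[[0,0,18],[0,-280,18],[130,0,18],[-24,24,0],[-24,-280,0],[130,24,18]]
r=least_squares(lambda q:(hull(d,q,pts)-obs).ravel(),[500,40,0.1],x_scale=[1,1,.01],loss='soft_l1')
S=r.x;print(S.round(3),r.fun.reshape(-1,2).round(2)); np.save('S.npy',S)
for sm in(60,90):
  q,e,n=mask_fit(d,sm,130,[592,-167,0],None);print(q.round(3),e,n,instop(S,q).round(2))
c,s=np.cos(S[2]),np.sin(S[2]);print('seat',S[0]+c*55+s*75,S[1]+s*55-c*75)
E
```

```text
[4.78734e+02 9.52000e-01 1.41000e-01] [[ 0.18  0.32]
 [-0.24 -0.16]
 [-0.02 -0.37]
 [ 1.34  0.6 ]
 [-1.59  0.27]
 [ 0.12 -0.64]]
[ 5.95332e+02 -1.65586e+02 -1.10000e-01] 0.4167790532157247 195 [  92.05 -181.26  -14.4 ]
[ 5.95592e+02 -1.65362e+02 -1.10000e-01] 0.4608869434628952 195 [  92.34 -181.08  -14.36]
seat 543.7214897637507 -65.58105887611254
```

```bash
cat >> h.py <<'E'
from scipy.spatial.transform import Rotation as Ro
def tool():
    s=telemetry.state();Y=Ro.from_quat(s['tool_rot']).as_matrix()[:,1]
    return np.array(s['tcp_pos']),np.arctan2(Y[1],Y[0]),s
def plan(xs,ys,ang=0):
    """stop-frame target (mm), tool-y angle in stop frame (rad) -> world cm shift and yaw"""
    S=np.load('S.npy');c,s=np.cos(S[2]),np.sin(S[2]);p,a,st=tool()
    w=np.array([S[0]+c*xs-s*ys,S[1]+s*xs+c*ys]);da=(S[2]+ang-a+np.pi/2)%np.pi-np.pi/2
    print('tcp',p.round(1),'in stop',instop(S,[*p[:2],a]).round(2),'target',w.round(1),'shift cm',((w-p[:2])/10).round(2),'dyaw',da.round(3),'F',np.round(st['contact_force'],1),'t',st['t'],'w',st['grip_width'])
E
python3 - <<'E'
from h import *
plan(65,-305,-.251); plan(170,-100,np.pi/2)
print(telemetry.state()['joint_positions'])
E
```

```text
tcp [ 273.6 -643.9  190.7] in stop [-293.64 -609.69  -75.05] target [ 585.9 -291.9] shift cm [31.23 35.2 ] dyaw 1.059 F [-0.2  0.1 -0.2] t 0.1 w 91.0468684584865
tcp [ 273.6 -643.9  190.7] in stop [-293.64 -609.69  -75.05] target [661.1 -74.2] shift cm [38.75 56.97] dyaw -0.261 F [-0.2  0.1 -0.2] t 0.1 w 91.0468684584865
[-1.20229909e+00  3.79323559e-01  1.73467246e+00  2.58189697e-05
  1.02850299e+00 -3.32965283e-02]
```

```bash
python3 -m crank '[[[3.1,3.5,0],0.106],[[3.1,3.5,0],0.106],[[3.1,3.5,0],0.106],[[3.1,3.5,0],0.106],[[3.1,3.5,0],0.106],[[3.1,3.5,0],0.106],[[3.1,3.5,0],0.106],[[3.1,3.5,0],0.106],[[3.1,3.5,0],0.106],[[3.1,3.5,0],0.106]]' 6
python3 -c "
from h import *
plan(65,-305,-.251)"
```

```text
t: 1.35
tcp_pos: [584.5, -292.9, 191.0]
tool_rot: [0.743, 0.669, -0.0, -0.0]
contact_force: [0.8, 0.0, 0.5]
grip_width: 60.0
gripper_force: 0.0
tcp [ 584.5 -292.9  191. ] in stop [  63.43 -305.79  -14.12] target [ 585.9 -291.9] shift cm [0.14 0.1 ] dyaw -0.005 F [0.8 0.  0.5] t 1.35 w 60.03315628862138
```

```bash
python3 -m crank '[[[0.1,0.1,-3],0],[[0,0,-3],0],[[0,0,-3],0],[[0,0,-3],0],[[0,0,-2.5],0],[[0,0,-2],0],[[0,0,-1],0],[[0,0,-0.5],0],[[0,0,-0.5],0],[[0,0,0],0]]'
python3 - <<'E'
from h import *
plan(69.4,-269,-.251);plan(75,-171,0)
d=grab('scene','s1');im=cv2.imread('pics/s1.png')[150:300,150:350]
cv2.imwrite('pics/s1c.png',cv2.resize(im,None,fx=4,fy=4,interpolation=cv2.INTER_CUBIC))
E
```

```text
t: 2.6
tcp_pos: [584.9, -293.3, 6.4]
tool_rot: [0.745, 0.668, 0.0, 0.0]
contact_force: [-0.2, 0.8, 0.3]
grip_width: 59.7
gripper_force: 0.0
tcp [ 584.9 -293.3    6.4] in stop [  63.78 -306.28  -14.32] target [ 585.2 -255.6] shift cm [0.03 3.77] dyaw -0.001 F [-0.2  0.8  0.3] t 2.6 w 59.74821748411067
tcp [ 584.9 -293.3    6.4] in stop [  63.78 -306.28  -14.32] target [ 577.  -157.8] shift cm [-0.79 13.55] dyaw 0.25 F [-0.2  0.8  0.3] t 2.6 w 59.74821748411067
```

View pics/s1c.png

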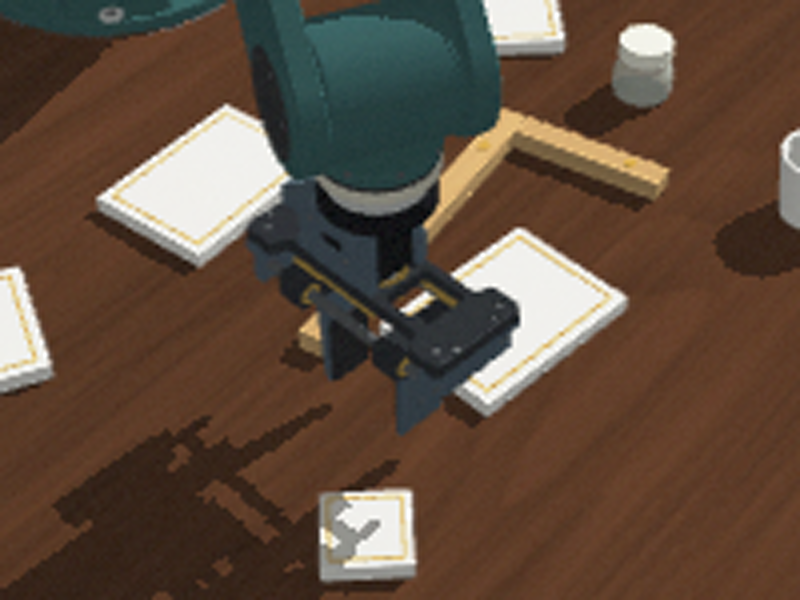

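The crop shows both fingertips (345,370) and (410,420) down just beyond the panel's near short side, clear of the batten and the small tile (367,535). Next I'll approach until contact.

```bash
python3 -m crank '[[[0,0.6,0],0],[[0,0.6,0],0],[[0,0.6,0],0],[[0,0.5,0],0],[[0,0.5,0],0],[[0,0.4,0],0],[[0,0.4,0],0],[[0,0.3,0],0],[[0,0.3,0],0],[[0,0.3,0],0]]'
python3 - <<'E'
from h import *
plan(69.4,-269,-.251);plan(75,-171,0)
d=viewer.read_camera('top');print(instop(np.load('S.npy'),mask_fit(d,60,130,[595,-165,-.11],None)[0]))
E
```

```text
t: 3.9
tcp_pos: [584.8, -248.1, 6.3]
tool_rot: [0.745, 0.668, 0.0, 0.0]
contact_force: [0.3, 1.1, -0.6]
grip_width: 60.0
gripper_force: 0.0
tcp [ 584.8 -248.1    6.3] in stop [  70.01 -261.49  -14.32] target [ 585.2 -255.6] shift cm [ 0.05 -0.75] dyaw -0.001 F [ 0.3  1.1 -0.6] t 3.9 w 59.966132313381294
tcp [ 584.8 -248.1    6.3] in stop [  70.01 -261.49  -14.32] target [ 577.  -157.8] shift cm [-0.78  9.03] dyaw 0.25 F [ 0.3  1.1 -0.6] t 3.9 w 59.966132313381294
[-10.41911865 -41.71819611  -7.01707604]
```

```bash
python3 -m crank '[[[0,0.4,0],0],[[0,0.4,0],0],[[0,0.4,0],0],[[0,0.4,0],0],[[0,0.4,0],0.01],[[0,0.4,0],0.015],[[0,0.4,0],0.015],[[-0.1,0.5,0],0.015],[[-0.1,0.5,0],0.015],[[-0.1,0.5,0],0.015]]'
python3 - <<'E'
from h import *
plan(75,-171,0)
a=grab('top','t2');b=grab('scene','s2')
A=cv2.resize(cv2.imread('pics/t2.png')[130:230,200:350],(600,400),interpolation=cv2.INTER_CUBIC)
B=cv2.resize(cv2.imread('pics/s2.png')[160:285,180:380],(320,200),interpolation=cv2.INTER_CUBIC)
o=np.zeros((600,600,3),np.uint8);o[:400]=A;o[400:,:320]=B;cv2.imwrite('pics/m2.png',o)
E
```

```text
t: 5.2
tcp_pos: [581.6, -204.9, 6.2]
tool_rot: [0.715, 0.699, -0.0, -0.0]
contact_force: [1.1, -0.8, -0.2]
grip_width: 60.0
gripper_force: 0.0
tcp [ 581.6 -204.9    6.2] in stop [  72.97 -218.26   -9.38] target [ 577.  -157.8] shift cm [-0.46  4.71] dyaw 0.164 F [ 1.1 -0.8 -0.2] t 5.2 w 60.013564132678574
```

View pics/m2.png

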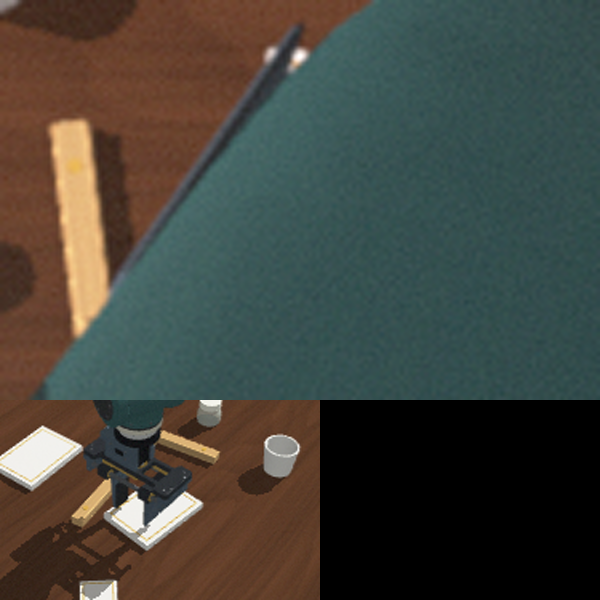

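The mosaic shows the panel's near corner at scene pixel (274,252), which hasn't changed. The fingertips appear above the panel, so opened fingers are shorter than the shut TCP. I'll estimate the tip height from the earlier picture, then back off.

```bash
python3 -m crank '[[[0,0,0.5],0],[[0,0,0.5],0],[[0,-1.5,0],-0.015],[[0,-1.5,0],-0.015],[[0,-1.5,0],-0.015],[[0.1,-1.5,0],-0.015],[[0.1,-1.5,0],-0.015],[[0.1,-1.2,0],-0.01],[[0,0,-0.5],0],[[0,0,-0.5],0]]'
python3 - <<'E'
from h import *
d=load('s1');p=np.array([584.9,-293.3]);a=-.108
u=np.array([np.cos(a),np.sin(a)]);v=np.array([u[1],-u[0]])
for (px,off) in(((400,432),u*43.5),((330,378),-u*30)):
  uv=np.array(px)/4+150
  for z in(0,5,10,15,20,25):
    r=ray(d,uv,z)[:2]-p; print(px,z,'along tool y',(r@u).round(1),'towards -y',(r@v).round(1))
plan(69.4,-269,-.251)
E
```

```text
t: 6.55
tcp_pos: [584.5, -291.9, 5.7]
tool_rot: [0.745, 0.668, -0.0, -0.0]
contact_force: [-0.0, 0.3, -0.0]
grip_width: 60.0
gripper_force: 0.0
(400, 432) 0 along tool y 14.9 towards -y -0.8
(400, 432) 5 along tool y 17.9 towards -y 2.1
(400, 432) 10 along tool y 21.0 towards -y 5.0
(400, 432) 15 along tool y 24.1 towards -y 8.0
(400, 432) 20 along tool y 27.2 towards -y 10.9
(400, 432) 25 along tool y 30.3 towards -y 13.8
(330, 378) 0 along tool y -55.9 towards -y -0.0
(330, 378) 5 along tool y -52.4 towards -y 2.9
(330, 378) 10 along tool y -48.9 towards -y 5.8
(330, 378) 15 along tool y -45.4 towards -y 8.7
(330, 378) 20 along tool y -41.9 towards -y 11.7
(330, 378) 25 along tool y -38.4 towards -y 14.6
tcp [ 584.5 -291.9    5.7] in stop [  63.61 -304.82  -14.31] target [ 585.2 -255.6] shift cm [0.07 3.63] dyaw -0.001 F [-0.   0.3 -0. ] t 6.55 w 60.01763365569802
```

```bash
python3 -m crank '[[[0,0,-0.2],0],[[0,0,-0.2],0],[[0,0,-0.2],0],[[0,0,-0.2],0],[[0,0,-0.1],0],[[0,0,-0.1],0],[[0,0,0],0],[[0,0,0],0],[[0,0,0],0],[[0,0,0],0]]'
python3 - <<'E'
from h import *
plan(69.4,-269,-.251)
b=grab('scene','s3');w=grab('wrist','w3')
B=cv2.resize(cv2.imread('pics/s3.png')[200:300,190:320],(780,600),interpolation=cv2.INTER_CUBIC)
cv2.imwrite('pics/s3c.png',B)
E
```

```text
t: 7.8
tcp_pos: [584.8, -292.3, -3.7]
tool_rot: [0.745, 0.668, 0.0, 0.0]
contact_force: [0.6, 0.4, -0.6]
grip_width: 60.2
gripper_force: 0.0
tcp [ 584.8 -292.3   -3.7] in stop [  63.82 -305.2   -14.32] target [ 585.2 -255.6] shift cm [0.04 3.66] dyaw -0.001 F [ 0.6  0.4 -0.6] t 7.8 w 60.226310847261324
```

View pics/s3c.png

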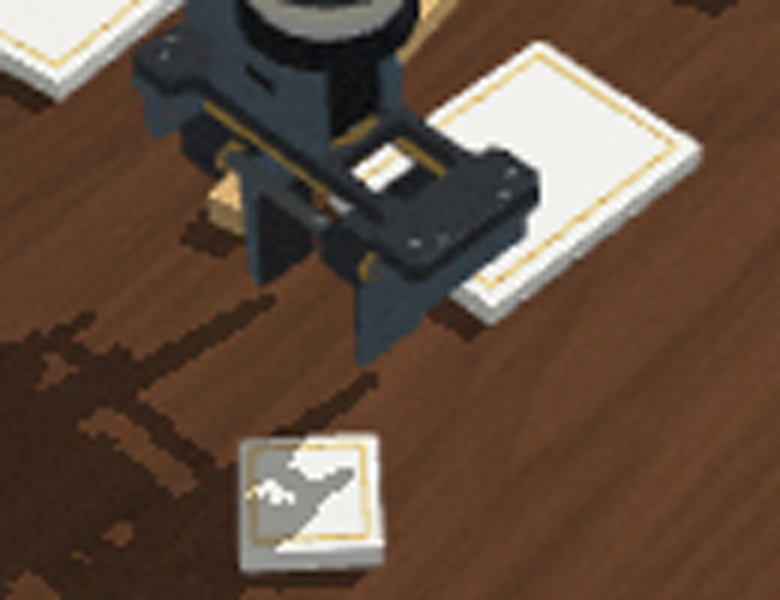

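The crop shows the near fingertip at (358,365) with its shadow tip at (375,378) still detached, so there is still a gap to the desk. I'll lower further.

```bash
python3 -m crank '[[[0,0,-0.1],0],[[0,0,-0.1],0],[[0,0,-0.1],0],[[0,0,-0.1],0],[[0,0,0],0],[[0,0,0],0],[[0,0,0],0],[[0,0,0],0],[[0,0,0],0],[[0,0,0],0]]'
```

```text
t: 9.15
tcp_pos: [584.8, -292.3, -7.8]
tool_rot: [0.745, 0.668, -0.0, -0.0]
contact_force: [-0.6, -0.9, -0.1]
grip_width: 59.9
gripper_force: 0.0
```

```bash
python3 -m crank '[[[0,0,-0.1],0],[[0,0,-0.1],0],[[0,0,0],0],[[0,0,0],0],[[0,0,0],0],[[0,0,0],0],[[0,0,0],0],[[0,0,0],0],[[0,0,0],0],[[0,0,0],0]]'
```

```text
t: 10.4
tcp_pos: [584.7, -292.3, -9.8]
tool_rot: [0.745, 0.668, -0.0, 0.0]
contact_force: [-0.2, 0.1, -0.1]
grip_width: 60.0
gripper_force: 0.0
```

No desk contact yet, so the tips are low but free. Pushing now.

```bash
python3 -m crank '[[[0,0.6,0],0],[[0,0.6,0],0],[[0,0.6,0],0],[[0,0.5,0],0],[[0,0.4,0],0],[[0,0.4,0],0],[[0,0.4,0],0],[[0,0.4,0],0],[[0,0.4,0],0],[[0,0.4,0],0]]'
python3 - <<'E'
from h import *
plan(75,-171,0)
b=grab('scene','s4')
print(instop(np.load('S.npy'),mask_fit(b,60,130,[597,-150,-.11],None)[0]))
E
```

```text
t: 11.65
tcp_pos: [584.8, -245.1, -9.7]
tool_rot: [0.745, 0.668, -0.0, 0.0]
contact_force: [-0.5, -2.4, 0.6]
grip_width: 60.0
gripper_force: 1.3
tcp [ 584.8 -245.1   -9.7] in stop [  70.44 -258.55  -14.32] target [ 577.  -157.8] shift cm [-0.78  8.73] dyaw 0.25 F [-0.5 -2.4  0.6] t 11.65 w 60.02969529920242
[ -54.84365641 -155.50778593  -56.19620296]
```

```bash
python3 -m crank '[[[0,0.6,0],0.015],[[0,0.6,0],0.025],[[-0.1,0.6,0],0.025],[[-0.1,0.6,0],0.025],[[-0.1,0.6,0],0.025],[[-0.1,0.6,0],0.025],[[-0.1,0.6,0],0.025],[[-0.1,0.6,0],0.025],[[-0.1,0.6,0],0.03],[[-0.1,0.6,0],0.03]]'
python3 - <<'E'
from h import *
plan(75,-171,0)
b=grab('scene','s5')
B=cv2.resize(cv2.imread('pics/s5.png')[160:285,190:350],(768,600),interpolation=cv2.INTER_CUBIC)
cv2.imwrite('pics/s5c.png',B)
E
```

```text
t: 12.95
tcp_pos: [576.7, -184.9, -9.8]
tool_rot: [0.655, 0.756, 0.0, 0.0]
contact_force: [1.1, -3.0, 0.1]
grip_width: 60.3
gripper_force: 1.3
tcp [ 576.7 -184.9   -9.8] in stop [ 7.0900e+01 -1.9774e+02  1.2000e-01] target [ 577.  -157.8] shift cm [0.03 2.7 ] dyaw -0.002 F [ 1.1 -3.   0.1] t 12.95 w 60.25946599513924
```

View pics/s5c.png

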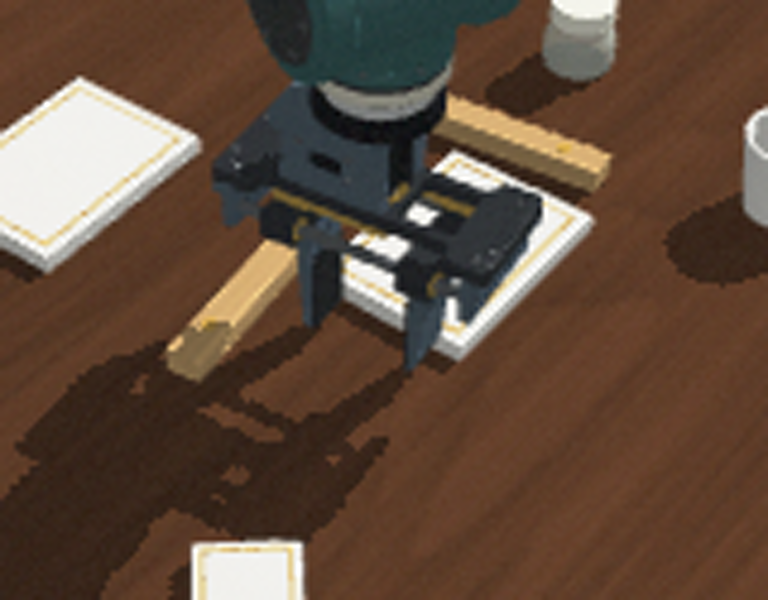

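The crop shows the panel has turned square: near-right corner (460,350), far corner (592,222), and the short batten's face just beyond (455,155). Both fingertips, (313,325) and (412,368), are behind the short side. Continuing towards the short batten.

```bash
python3 -m crank '[[[-0.05,0.4,0],0],[[-0.05,0.4,0],0],[[-0.05,0.4,0],0],[[-0.05,0.4,0],0],[[-0.05,0.4,0],0],[[-0.05,0.3,0],0],[[-0.05,0.2,0],0],[[0,0.2,0],0],[[0,0,0],0],[[0,0,0],0]]'
python3 -c "
from h import *
plan(75,-171,0)"
```

```text
t: 14.25
tcp_pos: [573.2, -158.2, -9.8]
tool_rot: [0.656, 0.755, -0.0, -0.0]
contact_force: [0.8, -2.0, 0.4]
grip_width: 60.0
gripper_force: 0.6
tcp [ 573.2 -158.2   -9.8] in stop [  71.19 -170.87    0.  ] target [ 577.  -157.8] shift cm [0.38 0.04] dyaw -0.0 F [ 0.8 -2.   0.4] t 14.25 w 59.99993353358931
```

```bash
python3 -m crank '[[[0.07,-0.5,0],0],[[0.07,-0.5,0],0],[[0.14,-1,0],0],[[0.14,-1,0],0],[[0.14,-1,1],0],[[0,0,3],-0.1],[[1,1,3],-0.15],[[2,2,2],-0.18],[[2,2,0],-0.18],[[2,2,0],-0.18]]'
python3 -c "
from h import *
plan(185,-80,np.pi/2)"
```

```text
t: 15.5
tcp_pos: [649.9, -128.2, 81.5]
tool_rot: [0.897, 0.442, 0.0, 0.0]
contact_force: [0.4, -0.1, 0.3]
grip_width: 59.9
gripper_force: 0.0
tcp [ 649.9 -128.2   81.5] in stop [ 151.29 -151.89  -45.61] target [673.1 -52.3] shift cm [2.33 7.59] dyaw -0.775 F [ 0.4 -0.1  0.3] t 15.5 w 59.854408258982595
```

```bash
python3 -m crank '[[[0.6,1.5,0],-0.155],[[0.6,1.5,0],-0.155],[[0.6,1.5,0],-0.155],[[0.5,1.5,0],-0.155],[[0,1.6,0],-0.155],[[0,0,0],0],[[0,0,0],0],[[0,0,0],0],[[0,0,0],0],[[0,0,0],0]]'
python3 - <<'E'
from h import *
plan(185,-80,np.pi/2)
a=grab('top','t6');b=grab('scene','s6')
A=cv2.resize(cv2.imread('pics/t6.png')[130:230,200:350],(450,300),interpolation=cv2.INTER_CUBIC)
B=cv2.resize(cv2.imread('pics/s6.png')[160:250,190:370],(600,300),interpolation=cv2.INTER_CUBIC)
o=np.zeros((600,600,3),np.uint8);o[:300,:450]=A;o[300:]=B;cv2.imwrite('pics/m6.png',o)
E
```

```text
t: 16.75
tcp_pos: [671.8, -52.5, 80.2]
tool_rot: [0.997, 0.073, -0.0, -0.0]
contact_force: [-0.4, 0.0, 1.0]
grip_width: 60.2
gripper_force: 0.0
tcp [671.8 -52.5  80.2] in stop [183.67 -80.04 -89.65] target [673.1 -52.3] shift cm [0.13 0.02] dyaw -0.006 F [-0.4  0.   1. ] t 16.75 w 60.156439573868305
```

View pics/m6.png

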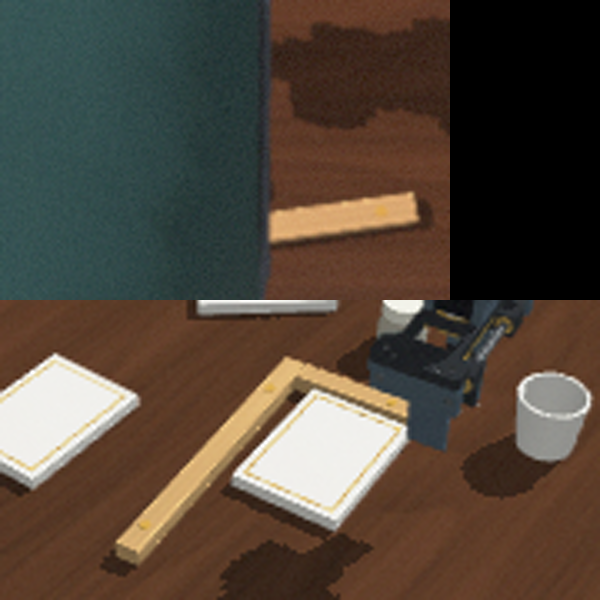

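The scene half shows the panel square, with top corners at (318,388), (410,430), (335,518) and (235,477). There is a small gap to the short batten and about 25 mm to the long one. The jar and cup are untouched and the hand is up on the right.

```bash
python3 - <<'E'
from h import *
d=load('s6');S=np.load('S.npy')
f=lambda p:(np.array(p)-[0,300]+.5)/3.3333+[190,160]-.5
obs=[f(p) for p in[(318,388),(410,430),(335,518),(235,477)]]
pts=[[-55,75,14],[55,75,14],[55,-75,14],[-55,-75,14]]
r=least_squares(lambda q:(hull(d,q,pts)-obs).ravel(),[560,-70,.14],x_scale=[1,1,.01]);print(instop(S,r.x),r.fun.round(2))
# stop in this camera
o2=[f(p) for p in[(308,388),(145,560),(410,405),(120,543)]]
for p in[(308,386),(145,547),(120,543)]:print(instop(S,[*ray(d,f(p),18)[:2],0]))
E
```

```text
[ 71.42480603 -77.41730179  -2.50301158] [-0.84 -0.09  1.35 -0.5   0.37  1.08 -0.9  -0.8 ]
[14.56783069 -5.85186392 -8.07290723]
[  -2.04240253 -270.46728829   -8.07290723]
[ -23.09560599 -277.59843275   -8.07290723]
```

```bash
python3 -m crank '[[[0,0,-2],0],[[0,0,-2],0],[[0,0,-2],0],[[0,0,-1.5],-0.006],[[0,0,-0.6],0],[[0,0,-0.4],0],[[0,0,-0.3],0],[[0,0,-0.2],0],[[0,0,0],0],[[0,0,0],0]]'
python3 -c "
from h import *
plan(140,-80,np.pi/2)"
```

```text
t: 18.1
tcp_pos: [672.0, -52.3, -9.5]
tool_rot: [0.998, 0.07, 0.0, 0.0]
contact_force: [0.4, 0.3, 0.9]
grip_width: 60.1
gripper_force: 0.0
tcp [672.  -52.3  -9.5] in stop [183.86 -79.84 -90.01] target [628.6 -58.6] shift cm [-4.34 -0.63] dyaw 0.0 F [0.4 0.3 0.9] t 18.1 w 60.09593693696461
```

```bash
python3 -m crank '[[[-0.5,-0.07,0],0],[[-0.5,-0.07,0],0],[[-0.5,-0.07,0],0],[[-0.5,-0.07,0],0],[[-0.5,-0.07,0],0],[[-0.4,-0.06,0],0],[[-0.4,-0.06,0],0],[[-0.4,-0.06,0],0],[[-0.4,-0.06,0],0],[[-0.3,-0.04,0],0]]'
python3 -m crank '[[[-0.2,-0.03,0],0],[[-0.2,-0.03,0],0],[[-0.2,-0.03,0],0],[[-0.2,-0.03,0],0],[[-0.1,-0.01,0],0],[[-0.1,-0.01,0],0],[[0,0,0],0],[[0,0,0],0],[[0,0,0],0],[[0,0,0],0]]'
python3 -c "
from h import *
plan(123,-80,np.pi/2)"
```

```text
t: 19.35
tcp_pos: [627.9, -58.6, -9.7]
tool_rot: [0.998, 0.07, 0.0, 0.0]
contact_force: [2.6, 0.8, -0.4]
grip_width: 59.9
gripper_force: 1.2
t: 20.6
tcp_pos: [617.8, -60.0, -9.8]
tool_rot: [0.998, 0.07, -0.0, -0.0]
contact_force: [2.4, 0.8, 0.5]
grip_width: 60.0
gripper_force: 1.1
tcp [617.8 -60.   -9.8] in stop [129.16 -79.85 -90.01] target [611.7 -61. ] shift cm [-0.61 -0.1 ] dyaw 0.0 F [2.4 0.8 0.5] t 20.6 w 59.97310474465959
```

```bash
python3 -m crank '[[[-0.1,-0.01,0],0],[[-0.1,-0.01,0],0],[[-0.1,-0.01,0],0],[[-0.1,-0.02,0],0],[[0,0,0],0],[[0,0,0],0],[[0,0,0],0],[[0,0,0],0],[[0,0,0],0],[[0,0,0],0]]'
```

```text
t: 21.85
tcp_pos: [614.1, -60.5, -9.7]
tool_rot: [0.998, 0.07, 0.0, 0.0]
contact_force: [5.1, -0.2, -0.6]
grip_width: 59.9
gripper_force: 2.5
```

```bash
python3 -m crank '[[[-0.1,-0.01,0],0],[[-0.1,-0.02,0],0],[[0,0,0],0],[[0,0,0],0],[[0,0,0],0],[[0,0,0],0],[[0,0,0],0],[[0,0,0],0],[[0,0,0],0],[[0,0,0],0]]'
```

```text
t: 23.1
tcp_pos: [612.8, -60.8, -9.1]
tool_rot: [0.998, 0.07, 0.001, 0.0]
contact_force: [6.4, 1.1, 6.0]
grip_width: 59.9
gripper_force: 5.1
```

The force has risen, so the panel is against the long batten. I'll back off and go round to the short side.

```bash
python3 -m crank '[[[0.3,0.04,0],0],[[0.6,0.09,0],0],[[1,0.14,0],0],[[1,0.14,0],0],[[0.5,0,2],0],[[0,0,3],0.1],[[0,-1,3],0.18],[[-1,-2,1],0.18],[[-2,-3,0],0.18],[[-2,-3,0],0.18]]'
python3 -c "
from h import *
plan(55,-200,0)"
```

```text
t: 24.35
tcp_pos: [595.8, -147.5, 81.8]
tool_rot: [0.885, 0.465, 0.0, 0.0]
contact_force: [-0.1, -0.6, -0.2]
grip_width: 60.2
gripper_force: 0.0
tcp [ 595.8 -147.5   81.8] in stop [  95.1  -163.4   -42.65] target [ 561.3 -189.3] shift cm [-3.46 -4.19] dyaw 0.744 F [-0.1 -0.6 -0.2] t 24.35 w 60.21993699581895
```

```bash
python3 -m crank '[[[-0.7,-1,0],0.15],[[-0.7,-1,0],0.15],[[-0.7,-1,0],0.15],[[-0.7,-1,0],0.15],[[-0.7,-0.6,0],0.144],[[0,0,-2],0],[[0,0,-2],0],[[0,0,-1.5],0],[[0,0,-1.5],0],[[0,0,-0.5],0]]'
python3 - <<'E'
from h import *
plan(55,-175,0)
a=grab('top','t7');b=grab('scene','s7')
A=cv2.resize(cv2.imread('pics/t7.png')[130:230,200:350],(450,300),interpolation=cv2.INTER_CUBIC)
B=cv2.resize(cv2.imread('pics/s7.png')[160:250,190:370],(600,300),interpolation=cv2.INTER_CUBIC)
o=np.zeros((600,600,3),np.uint8);o[:300,:450]=A;o[300:]=B;cv2.imwrite('pics/m7.png',o)
E
```

```text
t: 25.6
tcp_pos: [560.3, -192.3, 3.9]
tool_rot: [0.658, 0.753, -0.0, -0.001]
contact_force: [0.1, 0.5, -0.0]
grip_width: 59.9
gripper_force: 0.0
tcp [ 560.3 -192.3    3.9] in stop [  53.66 -202.84   -0.41] target [ 557.8 -164.6] shift cm [-0.26  2.78] dyaw 0.007 F [ 0.1  0.5 -0. ] t 25.6 w 59.87018721987343
```

View pics/m7.png

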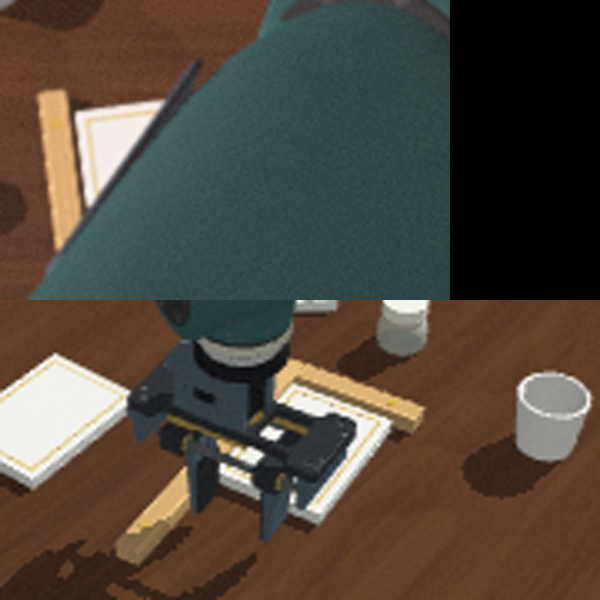

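The panel (320,518)–(390,425) now lies along the long batten, with only a small gap (about 5 mm) to the short one. The fingers, (200,505) and (270,535), stand behind its short side. I'll lower and push to contact.

```bash
python3 -m crank '[[[0.1,0,-0.4],0.007],[[0,0,-0.4],0],[[0,0,-0.3],0],[[0,0,-0.2],0],[[-0.07,0.5,0],0],[[-0.07,0.5,0],0],[[-0.07,0.5,0],0],[[-0.07,0.5,0],0],[[-0.04,0.3,0],0],[[-0.03,0.2,0],0]]'
python3 -m crank '[[[-0.03,0.2,0],0],[[-0.03,0.2,0],0],[[-0.03,0.2,0],0],[[-0.01,0.1,0],0],[[-0.01,0.1,0],0],[[0,0,0],0],[[0,0,0],0],[[0,0,0],0],[[0,0,0],0],[[0,0,0],0]]'
python3 -c "
from h import *
plan(55,-166,0)"
```

```text
t: 26.95
tcp_pos: [558.3, -167.4, -7.7]
tool_rot: [0.655, 0.755, 0.0, 0.0]
contact_force: [-0.2, -0.2, -0.3]
grip_width: 60.0
gripper_force: 0.0
t: 28.2
tcp_pos: [557.2, -159.7, -7.8]
tool_rot: [0.656, 0.755, -0.0, -0.0]
contact_force: [0.7, 0.0, -0.3]
grip_width: 59.9
gripper_force: 0.0
tcp [ 557.2 -159.7   -7.8] in stop [ 5.5170e+01 -1.7005e+02  1.0000e-02] target [ 556.5 -155.7] shift cm [-0.07  0.4 ] dyaw -0.0 F [ 0.7  0.  -0.3] t 28.2 w 59.89427553308084
```

```bash
python3 -m crank '[[[0,0,-0.1],0],[[0,0,-0.1],0],[[-0.01,0.1,0],0],[[-0.01,0.1,0],0],[[-0.02,0.1,0],0],[[0,0,0],0],[[0,0,0],0],[[0,0,0],0],[[0,0,0],0],[[0,0,0],0]]'
python3 -m crank '[[[-0.01,0.1,0],0],[[-0.01,0.1,0],0],[[0,0,0],0],[[0,0,0],0],[[0,0,0],0],[[0,0,0],0],[[0,0,0],0],[[0,0,0],0],[[0,0,0],0],[[0,0,0],0]]'
```

```text
t: 29.45
tcp_pos: [558.0, -157.6, -9.0]
tool_rot: [0.655, 0.755, 0.0, 0.001]
contact_force: [0.3, -6.3, 7.2]
grip_width: 59.7
gripper_force: 5.5
t: 30.7
tcp_pos: [557.9, -155.6, -9.0]
tool_rot: [0.655, 0.755, 0.0, 0.001]
contact_force: [0.5, -5.6, 7.0]
grip_width: 60.0
gripper_force: 5.3
```

```bash
python3 -m crank '[[[0,0,0.1],0],[[0,0,0.1],0],[[-0.01,0.1,0],0],[[0,0,0],0],[[0,0,0],0],[[0,0,0],0],[[0,0,0],0],[[0,0,0],0],[[0,0,0],0],[[0,0,0],0]]'
python3 -m crank '[[[-0.01,0.1,0],0],[[0,0,0],0],[[0,0,0],0],[[0,0,0],0],[[0,0,0],0],[[0,0,0],0],[[0,0,0],0],[[0,0,0],0],[[0,0,0],0],[[0,0,0],0]]'
```

```text
t: 31.95
tcp_pos: [556.5, -153.7, -7.8]
tool_rot: [0.656, 0.755, -0.0, -0.0]
contact_force: [-0.3, -0.3, -0.3]
grip_width: 60.2
gripper_force: 0.0
t: 33.2
tcp_pos: [556.5, -152.7, -7.8]
tool_rot: [0.656, 0.755, -0.0, 0.0]
contact_force: [-0.1, -0.6, -0.7]
grip_width: 60.0
gripper_force: 0.0
```

```bash
python3 -m crank '[[[-0.01,0.1,0],0],[[-0.01,0.1,0],0],[[-0.02,0.1,0],0],[[0,0,0],0],[[0,0,0],0],[[0,0,0],0],[[0,0,0],0],[[0,0,0],0],[[0,0,0],0],[[0,0,0],0]]'
python3 - <<'E'
from h import *
plan(55,-160,0)
b=grab('scene','s8')
cv2.imwrite('pics/s8c.png',cv2.resize(cv2.imread('pics/s8.png')[165:255,225:325],(660,594),interpolation=cv2.INTER_CUBIC))
E
```

```text
t: 34.45
tcp_pos: [556.1, -149.7, -7.8]
tool_rot: [0.656, 0.755, -0.0, -0.0]
contact_force: [0.2, -0.3, 0.1]
grip_width: 59.8
gripper_force: 0.0
tcp [ 556.1 -149.7   -7.8] in stop [ 5.54e+01 -1.60e+02  1.00e-02] target [ 555.7 -149.7] shift cm [-0.04 -0.01] dyaw -0.0 F [ 0.2 -0.3  0.1] t 34.45 w 59.80518608408359
```

View pics/s8c.png

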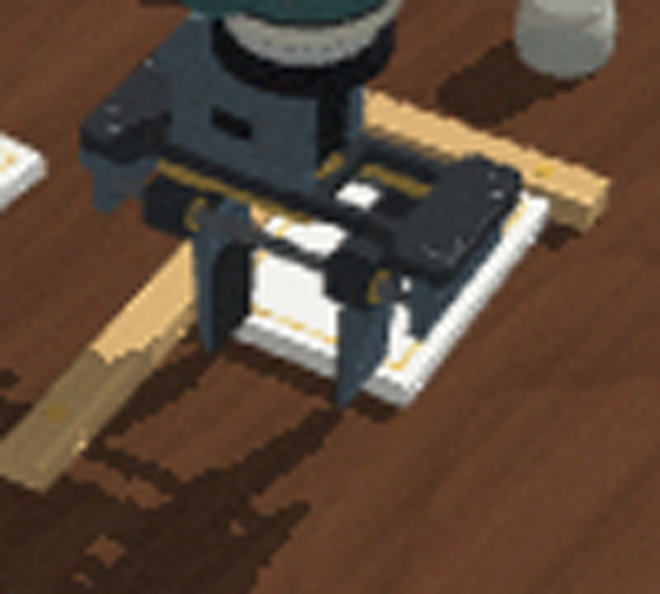

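The crop shows the panel's near corner at (403,383), its far-right corner at (548,198) close to the short batten, and the fingertips, (208,348) and (343,403), right at the near edge. I'll compare this with the projected seated outline.

```bash
python3 - <<'E'
from h import *
d=load('s8');S=np.load('S.npy');g=lambda P:((hull(d,S,P)+.5-[225,165])*6.6-.5).round()
print('seated near,farright,nearleft',g([[110,-150,14],[110,0,14],[0,-150,14]]),'near bottom',g([[110,-150,0]]))
print('stop tips: short inner top/bottom, outer top, long tip inner',g([[130,0,18],[130,0,0],[130,24,18],[0,-280,18],[-24,-280,18]]))
f=lambda p:(np.array(p)+.5)/6.6+[225,165]-.5
for p in[(403,383),(548,198),(240,325)]:print(instop(S,[*ray(d,f(p),14)[:2],0])[:2])
for p in[(585,214),(609,180)]:print(instop(S,[*ray(d,f(p),18)[:2],0])[:2])
E
```

```text
seated near,farright,nearleft [[414. 389.]
 [558. 202.]
 [204. 303.]] near bottom [[413. 411.]]
stop tips: short inner top/bottom, outer top, long tip inner [[596. 210.]
 [592. 238.]
 [617. 182.]
 [ 48. 472.]
 [  2. 451.]]
[ 103.88702358 -149.16107624]
[104.64766415   0.38301494]
[  21.84337507 -154.40999491]
[126.75279421  -5.48289233]
[126.10688545  23.69130852]
```

Contact history explained: at TCP z −9 the tips only just catch the panel's top edge (tips about 23 mm above the TCP at this opening), and at −7.8 they pass over it. I'll back off, go 9 mm lower and push properly.

```bash
python3 -m crank '[[[0,0,0.4],0],[[0.14,-1,0],0],[[0.14,-1,0],0],[[0.14,-1,0],0],[[0.1,-0.7,0],0],[[0,0,-0.4],0],[[0,0,-0.4],0],[[0,0,-0.3],0],[[0,0,-0.2],0],[[0,0,0],0]]'
```

```text
t: 35.75
tcp_pos: [561.2, -186.5, -16.9]
tool_rot: [0.655, 0.755, -0.0, -0.0]
contact_force: [0.1, 0.4, 0.0]
grip_width: 59.9
gripper_force: 0.0
```

```bash
python3 -m crank '[[[-0.07,0.5,0],0],[[-0.07,0.5,0],0],[[-0.07,0.5,0],0],[[-0.05,0.4,0],0],[[-0.03,0.2,0],0],[[-0.03,0.2,0],0],[[-0.03,0.2,0],0],[[0,0,0],0],[[0,0,0],0],[[0,0,0],0]]'
python3 -c "
from h import *
plan(55,-166,0)"
```

```text
t: 37.0
tcp_pos: [557.8, -161.8, -16.8]
tool_rot: [0.656, 0.755, 0.0, 0.0]
contact_force: [-0.1, 0.4, -0.1]
grip_width: 59.6
gripper_force: 0.0
tcp [ 557.8 -161.8  -16.8] in stop [  55.39 -172.2    -0.  ] target [ 556.5 -155.7] shift cm [-0.13  0.61] dyaw 0.0 F [-0.1  0.4 -0.1] t 37.0 w 59.63591631633198
```

```bash
python3 -m crank '[[[-0.03,0.2,0],0],[[-0.03,0.2,0],0],[[-0.01,0.1,0],0],[[0,0.1,0],0],[[0,0,0],0],[[0,0,0],0],[[0,0,0],0],[[0,0,0],0],[[0,0,0],0],[[0,0,0],0]]'
python3 -m crank '[[[-0.01,0.1,0],0],[[0,0,0],0],[[0,0,0],0],[[0,0,0],0],[[0,0,0],0],[[0,0,0],0],[[0,0,0],0],[[0,0,0],0],[[0,0,0],0],[[0,0,0],0]]'
```

```text
t: 38.25
tcp_pos: [557.1, -155.8, -16.7]
tool_rot: [0.656, 0.755, -0.0, 0.0]
contact_force: [0.1, -5.5, -0.9]
grip_width: 60.0
gripper_force: 2.6
t: 39.5
tcp_pos: [557.1, -155.6, -16.7]
tool_rot: [0.655, 0.755, -0.0, 0.001]
contact_force: [-1.1, -14.9, -1.4]
grip_width: 59.6
gripper_force: 7.1
```

It's firmly seated against the short batten (15 N, no motion). Now I'll repeat the long-side push at the right depth.

```bash
python3 -m crank '[[[0.07,-0.5,0],0],[[0.1,-0.8,0],0],[[0.14,-1,0],0],[[0.14,-1,2],0],[[0,0,3],-0.1],[[0,0,4],-0.16],[[3,2,1],-0.18],[[3,3,0],-0.18],[[3,3,0],-0.18],[[2,3,0],-0.18]]'
python3 -c "
from h import *
plan(155,-78,np.pi/2)"
```

```text
t: 40.75
tcp_pos: [673.1, -77.2, 85.0]
tool_rot: [0.935, 0.355, 0.001, 0.0]
contact_force: [-0.0, 0.4, 0.3]
grip_width: 60.0
gripper_force: 0.0
tcp [673.1 -77.2  85. ] in stop [ 181.45 -104.64  -56.5 ] target [643.2 -54.5] shift cm [-2.99  2.27] dyaw -0.585 F [-0.   0.4  0.3] t 40.75 w 59.999542664528576
```

```bash
python3 -m crank '[[[-0.8,0.6,0],-0.15],[[-0.8,0.6,0],-0.15],[[-0.8,0.6,0],-0.15],[[-0.6,0.5,-2],-0.135],[[0,0,-2.5],0],[[0,0,-2.5],0],[[0,0,-1.5],0],[[0,0,-1],0],[[0,0,-0.5],0],[[0,0,-0.2],0]]'
python3 -m crank '[[[-0.5,-0.07,0],0],[[-0.5,-0.07,0],0],[[-0.5,-0.07,0],0],[[-0.4,-0.06,0],0],[[-0.2,-0.03,0],0],[[-0.2,-0.03,0],0],[[-0.1,-0.01,0],0],[[0,0,0],0],[[0,0,0],0],[[0,0,0],0]]'
python3 -c "
from h import *
plan(126,-78,np.pi/2)"
```

```text
t: 42.0
tcp_pos: [641.7, -54.7, -18.5]
tool_rot: [0.997, 0.073, 0.0, 0.0]
contact_force: [0.4, 0.4, 0.6]
grip_width: 59.8
gripper_force: 0.0
t: 43.25
tcp_pos: [617.5, -58.1, -18.8]
tool_rot: [0.997, 0.073, 0.0, 0.0]
contact_force: [-0.3, -0.0, -0.2]
grip_width: 59.8
gripper_force: 0.0
tcp [617.5 -58.1 -18.8] in stop [129.12 -77.92 -89.66] target [614.4 -58.6] shift cm [-0.31 -0.05] dyaw -0.006 F [-0.3 -0.  -0.2] t 43.25 w 59.838840986483895
```

```bash
python3 -m crank '[[[0,0,0],-0.006],[[-0.1,-0.01,0],0],[[-0.1,-0.01,0],0],[[-0.1,-0.01,0],0],[[-0.05,0,0],0],[[0,0,0],0],[[0,0,0],0],[[0,0,0],0],[[0,0,0],0],[[0,0,0],0]]'
python3 -m crank '[[[-0.1,-0.01,0],0],[[0,0,0],0],[[0,0,0],0],[[0,0,0],0],[[0,0,0],0],[[0,0,0],0],[[0,0,0],0],[[0,0,0],0],[[0,0,0],0],[[0,0,0],0]]'
```

```text
t: 44.5
tcp_pos: [614.5, -58.4, -18.6]
tool_rot: [0.998, 0.07, 0.0, 0.0]
contact_force: [5.3, -0.1, -2.3]
grip_width: 59.9
gripper_force: 2.5
t: 45.75
tcp_pos: [614.4, -58.5, -18.2]
tool_rot: [0.998, 0.07, 0.001, 0.0]
contact_force: [7.9, 0.3, -1.9]
grip_width: 59.9
gripper_force: 4.4
```

Firm contact at exactly the seated distance. Retreating.

```bash
python3 -m crank '[[[0.3,0.04,0],0],[[0.6,0.08,0],0],[[1,0.14,0],0],[[1,0.14,0],0],[[0.5,0,3],0],[[0,0,4],0],[[0,0,4],0],[[0,0,4],0],[[0,-3,3],0],[[0,-5,0],0]]'
python3 -m crank '[[[-2,-5.5,0],0],[[-2,-5.5,0],0],[[-2,-5.5,0],0],[[-2,-5.5,0],0],[[-2,-5.5,0],0],[[-3,-5,0],0],[[-3,-5,0],0],[[-3,-5,0],0],[[-3,-5,0],0],[[0,0,0],0]]'
python3 - <<'E'
from h import *
S=np.load('S.npy')
c,s=np.cos(S[2]),np.sin(S[2]);p0=[S[0]+c*55+s*75,S[1]+s*55-c*75,S[2]]
for n in('top','scene'):
    d=grab(n,n+'9');q,e,k=mask_fit(d,50,150,p0,None);print(n,instop(S,q).round(2),e,k)
a,b=cv2.imread('pics/t0.png'),cv2.imread('pics/top9.png')
print([np.abs(a[y0:y1,x0:x1].astype(int)-b[y0:y1,x0:x1]).mean().round(1) for x0,x1,y0,y1 in((178,210,100,136),(160,188,178,206),(355,393,130,166))])
E
```

```text
t: 47.0
tcp_pos: [649.0, -134.7, 164.4]
tool_rot: [0.997, 0.071, 0.002, 0.001]
contact_force: [0.6, 0.7, -0.2]
grip_width: 59.9
gripper_force: 0.0
t: 48.25
tcp_pos: [425.0, -612.6, 161.1]
tool_rot: [0.998, 0.069, -0.0, 0.0]
contact_force: [1.0, 1.5, -0.1]
grip_width: 60.1
gripper_force: 0.0
top [ 5.621e+01 -7.474e+01 -5.000e-02] 0.39134519589970956 196
scene [ 50.6  -69.61  -0.36] 0.9907605278895337 122
[np.float64(2.7), np.float64(2.6), np.float64(2.5)]
```

The top camera puts the panel at (56.2, −74.7) mm and 0.05° in the stop's frame. The scene camera, which carries its known 3–4 mm bias, agrees. The cup, jar and tile patches are unchanged.

```bash
python3 -c "
from cell import bot
print(bot.finish_job())"
```

```text
the job is handed in; nothing more can be done
None
```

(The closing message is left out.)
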